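Stand the slumped cookbooks back up

ROBOT

A 6-joint arm with a two-finger parallel gripper is mounted at the origin on a cart in front of the work surface, level with it; the furniture and walls round the work are solid. World frame = base frame: x ahead of the robot, y to its left, z up, the work surface at z = 0. Lengths are in m, angles in degrees, forces in N, time in s.
With the tool pointing down it reaches from about 0.375 to 0.9 m from the base axis. Payload 3.1 kg.
Tool frame: the origin (TCP) lies on the centre line of the jaws, within the pads' length; the fingertips stand 25 mm ahead of it and the grasp point (between the pads) lies 6 mm ahead of it; z points along the fingers, y is the line along which they close (so a half turn about z gives the same grasp; the last joint's range is limited). The gripper opens to 87 mm and grips with 3 to 60 N. Pads are 19 mm wide; open, the fingers measure 117 mm over their backs; the gripper's body (75 mm by 190 mm) begins 51 mm behind the grasp point.
Start: joints at [54.918, 30.224, 82.088, -0, 67.689, -10.227], TCP at [0.263, 0.567, 0.248] pointing down, gripper open.
Joint ranges: [-176.69, 176.69], [-43.24, 126.21], [12.49, 139.97], [-82, 262], [0, 151.66], [-163.58, 163.58]. Speed limits (degrees/s): [159.86, 159.86, 180, 180, 180, 180].

INTERFACE

Orientations are given as a 3x3 rotation matrix whose columns are the frame's x, y, z axes.
In Python, from rig import read_state, capture, camera_params, hand_in gives the robot as it stands.
- The arm moves only by the tool apply_moves, never from a script. Its argument "rows" is a list of rows, each an object of numbers: "x", "y", "z": the shift along the tool's x, y, z in mm; "rx", "ry", "rz": the turn, a rotation vector about the tool's x, y, z in units of 6 degrees (1.0 is 6 degrees); "claw": the closure in counts, from 0 (fully open) to 255 (shut). A call has 1 to 10 rows; each row is the pose to reach, as a shift and turn from the pose commanded when the call began, along the tool's axes at that moment; what a row does not reach only later rows make up. A row lasts 1/8 s, in which the tool goes at most 62.5 mm and 10.7 degrees, less where a joint would pass 70% of its speed; a pose out of reach is approached as far as the arm can. A call with a gripper value outside its range is refused whole. The fingers move at their own pace and stop on an object; the grip force is fixed at half the most. Time passes only in rows, so rows that repeat a pose let the fingers close. It gives the time, the measured TCP pose, the force, the opening and the grip force at its end, in the units of the state.
- read_state(): the state, without advancing time (a new reading comes with each control period).
- capture(name): name is "scene" or "top" or "wrist"; returns (picture, depth): 420x560x3 uint8, red, green, blue; 420x560 float32, m along the optical axis (not along the pixel's ray), 0 where there is no reading.
- camera_params(name): a dict with "fx", "fy", "cx", "cy" (pixels), "xyz" and "orientation" of the camera in the world. Camera axes: x right, y up, looking along -z (the intrinsics and any distortion apply to the point x, -y, -z); pixel columns grow to the right and rows downward; lengths in m; the calibration is good to about 2 mm. A picture is of the moment at which its call begins: read the wrist's pose just before it. camera_params takes no time and is no camera call; for the wrist camera it gives the pose at the moment of the call.
- hand_in(): hands the job in; it is judged then, once.
The state is a dict: "time_s": time; "joint_positions": joint angles; "qvel": joint speeds; "tau": joint torques, N m; "position": TCP position; "tcp_rot": TCP orientation; "force": force on the tool from outside, world axes, zero at the start; "moment": the same for the moment, N m; "opening": opening from 0.0 (shut) to 1.0 (fully open); "grasp_force": force on a finger pad.
Only numpy, scipy, OpenCV 4.12 (cv2) and the standard library are available. Lean on these libraries where they do the work, as an engineer would, in place of code of your own. Each camera call takes 0.05 s, during which the arm holds its last target. There are 200 camera calls.

TASK

Both cookbooks in the wooden book rack have slumped outwards over its end rails. Push each one back with the fingers until it stands upright on the foot of the rack, in its own bay next to the middle panel. Only push the books, do not pick them up, and leave the mug, spice jar, timer and apple where they are.

Things in the scene. Friction and masses are not known exactly. Their poses are not given: they have to be found in the camera images.
- book_rack: Fixed wooden book rack, yaw within 0.65 rad. Origin: centre of its underside on the worktop; y runs across its two bays, x along the middle panel. Foot 130 (x) x 212 (y) x 12 mm thick. Middle panel at y = 0: 120 mm long, 15 mm thick, top 150 mm above the worktop. At y = +92 and -92 mm a round end rail along x, 130 mm long, 10 mm thick, its top 107 mm above the worktop.
- tall_book: Taller, thinner loose cookbook, plain grey, cannot open: 200 tall (own z), 140 wide (x), 25 mm thick (y), 0.45 kg. Origin: centre of its bottom. Starts in the rack's +y bay, leaning 28 degrees outwards (own z towards rack +y) on the end rail. Its outer top edge is then 189 mm high, 132 mm from the rack's centre plane; standing, its top is at 212 mm. Pushed at the top it pivots on its bottom edge.
- short_book: Shorter, thicker loose cookbook, plain grey, cannot open: 165 tall (own z), 150 wide (x), 35 mm thick (y), 0.55 kg. Origin: centre of its bottom. Starts in the rack's -y bay, leaning 23 degrees outwards (own z towards rack -y) on the end rail. Its outer top edge is then 164 mm high, 112 mm from the rack's centre plane; standing, its top is at 177 mm. Pushed at the top it pivots on its bottom edge.
- mug_b: Bystander: cream mug, 84 mm wide, 122 mm with handle, 106 mm tall; origin at the centre of its underside. Leave alone.
- spice_a: Bystander: spice jar, 41 mm across, 105 mm tall; origin at the centre of its underside. Leave alone.
- timer: Bystander: round white kitchen timer, 60 mm across, 50 mm tall; origin at the centre of its underside. Leave alone.
- apple_a: Bystander: green apple, 75 mm across, 68 mm tall; origin at its underside. Leave alone.

How it is judged (in metres and radians):
At the end, for the whole second after the job is handed in: Both books stand still and upright (within 0.08 rad, about 4.5 degrees, of vertical) with their undersides on the rack's foot, each in the bay where it began: the centre of its underside 12 to 60 mm from the rack's centre plane on its own side, and within 40 mm of the rack's centre along the panel (angle between each of tall_book, short_book's own z axis and vertical below 0.08 rad and x of tall_book in the frame of book_rack between -0.04 and 0.04 m and y of tall_book in the frame of book_rack between 0.012 and 0.06 m and z of tall_book in the frame of book_rack between 0.006 and 0.022 m and linear speed of each of tall_book, short_book below 0.02 m/s and x of short_book in the frame of book_rack between -0.04 and 0.04 m and y of short_book in the frame of book_rack between -0.06 and -0.012 m and z of short_book in the frame of book_rack between 0.006 and 0.022 m); the robot touches nothing.
It fails at once if a book is lifted: the centre of its bottom rises more than 45 mm above the worktop (height (world z) of any of tall_book, short_book above 0.045 m).
It fails at once if the mug is pushed more than 30 mm from its place (distance of mug_b from where it was at the start of the episode above 0.03 m).
It fails at once if the spice jar is pushed more than 30 mm from its place (distance of spice_a from where it was at the start of the episode above 0.03 m).
It fails at once if the kitchen timer is pushed more than 30 mm from its place (distance of timer from where it was at the start of the episode above 0.03 m).
It fails at once if the apple is pushed more than 30 mm from its place (distance of apple_a from where it was at the start of the episode above 0.03 m).
It also fails if it takes over 46 s, if anything falls off the work surface, if the arm or the gripper's body presses on something with over 40 N, if the wrist force passes 120 N, or if a joint passes its speed limit or range.

## Working session

There is one attempt and no reset: what is moved stays moved. The work goes in short steps, Python scripts to look and compute and a tool call to move; the robot and the scene stay as the last step left them, time stands still between calls to the robot, and variables do not carry over. Pictures are saved under pics/ and viewed, at most 10 in all, crops included, and the job is handed in when it is done.

Besides the shell and the picture viewer there is one more tool, called after "Call:" by a JSON object that holds its "name" and its "arguments", one argument or row to a line. apply_moves: Moves the arm, as the interface text tells. Its arguments: {"type":"object","properties":{"rows":{"type":"array"}},"required":["rows"]}

```bash
mkdir -p pics
cat > h.py <<'E'
import numpy as np,cv2
from rig import *
def cloud(name):
    p=camera_params(name); im,d=capture(name)
    v,u=np.mgrid[:420,:560]
    c=np.stack([(u-p['cx'])/p['fx']*d,-(v-p['cy'])/p['fy']*d,-d],-1)
    return im,d,c@np.array(p['orientation']).T+np.array(p['xyz'])
E
python3 - <<'E'
from h import *
s=read_state();print(s['time_s'],s['position'],np.round(s['tcp_rot'],3))
for n in ('top','scene'):
    im,d,P=cloud(n);np.savez(n,im=im,d=d,P=P);cv2.imwrite(f'pics/{n}0.png',im[...,::-1])
    p=camera_params(n);print(n,p)
E
```

```text
0.0 [0.26225231 0.56655735 0.24656071] [[-0.907  0.42  -0.001]
 [ 0.42   0.907 -0.002]
 [ 0.    -0.002 -1.   ]]
top {'fx': 445.61662912937174, 'fy': 445.61662912937174, 'cx': 278.66502673966426, 'cy': 212.13482385885956, 'xyz': array([ 0.29921376, -0.11079723,  0.98297556]), 'orientation': array([[-0.01345782,  0.98384565, -0.17851224],
       [-0.99985675, -0.01507373, -0.00769877],
       [-0.01026525,  0.17838306,  0.98390757]])}
scene {'fx': 461.83827311060617, 'fy': 461.83827311060617, 'cx': 286.15340200869207, 'cy': 201.9591280880181, 'xyz': array([0.63453516, 0.3606067 , 0.93733524]), 'orientation': array([[-0.94851606, -0.27344732,  0.15982443],
       [ 0.31671959, -0.82277299,  0.4719463 ],
       [ 0.00244678,  0.49826818,  0.86701951]])}
```

View pics/top0.png

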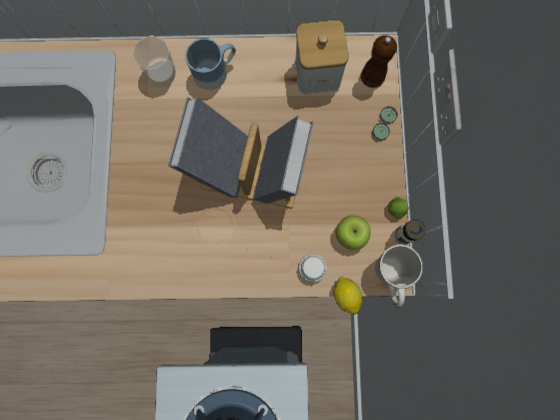

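View pics/scene0.png

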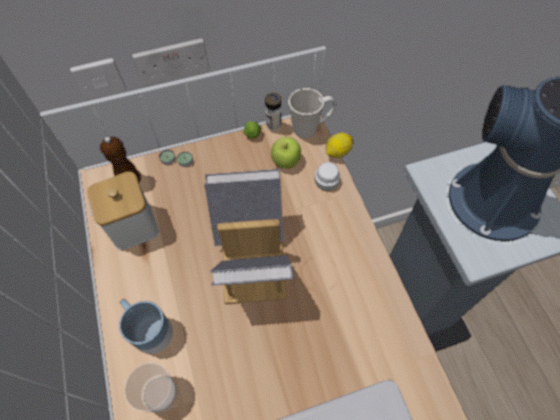

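The top view shows the rack at about (250,155) px, with the panel top running from (257,125) to (243,185). The left book (+y) has its top edge from (190,100) to (175,155), and the right book (-y) from (303,122) to (290,190). The apple is at (353,232) and the timer at (313,268). Next I'll fit the panel and the book edges.

```bash
cat > m.py <<'E'
from h import *
def ana(n,A):
    im,d,P=A
    reg=(P[...,0]>.28)&(P[...,0]<.68)&(P[...,1]>-.25)&(P[...,1]<.25)&(d>0)
    hsv=cv2.cvtColor(im,cv2.COLOR_RGB2HSV)
    pan=reg&(abs(P[...,2]-.15)<.008)&(hsv[...,1]>90)
    nn,lab,st,ce=cv2.connectedComponentsWithStats(pan.astype(np.uint8))
    for i in range(1,nn):
        if st[i,4]>60:
            q=P[lab==i];r=cv2.minAreaRect((q[:,:2]*1000).astype(np.float32));print(n,'panel?',st[i],r,q[:,2].mean())
    return reg,hsv
if __name__=='__main__':
    for n in('top','scene'):
        f=np.load(n+'.npz');A=(f['im'],f['d'],f['P']);ana(n,A)
        P=A[2]
        for (u,v) in ([(190,105),(182,130),(176,155),(303,122),(297,155),(291,188),(325,30),(322,45),(300,30),(207,62),(313,268),(353,232),(230,60)] if n=='top' else [(212,177),(245,175),(277,175),(216,275),(250,270),(288,263),(222,225),(250,222),(278,222),(120,185),(150,195),(145,310),(285,150)]): print(n,u,v,np.round(P[v,u],3))
E
python3 m.py
```

```text
top panel? [238 123  20  59 456] ((572.2282104492188, -45.460052490234375), (15.084990501403809, 119.2450180053711), 77.24484252929688) 0.14955022873465115
top 190 105 [0.652 0.06  0.191]
top 182 130 [0.603 0.075 0.188]
top 176 155 [0.554 0.084 0.191]
top 303 122 [ 0.624 -0.154  0.166]
top 297 155 [ 0.557 -0.141  0.167]
top 291 188 [ 0.493 -0.128  0.166]
top 325 30 [ 0.84  -0.206  0.132]
top 322 45 [ 0.804 -0.199  0.134]
top 300 30 [ 0.841 -0.154  0.131]
top 207 62 [0.84  0.062 0.01 ]
top 313 268 [ 0.349 -0.173  0.051]
top 353 232 [ 0.423 -0.259  0.052]
top 230 60 [0.833 0.005 0.028]
scene panel? [218 219  62  13 464] ((573.2982788085938, -45.065364837646484), (16.002769470214844, 117.45584106445312), 75.93380737304688) 0.1490613260148889
scene 212 177 [ 0.614 -0.162  0.163]
scene 245 175 [ 0.55  -0.144  0.165]
scene 277 175 [ 0.491 -0.122  0.169]
scene 216 275 [0.656 0.053 0.192]
scene 250 270 [0.599 0.063 0.191]
scene 288 263 [0.532 0.07  0.189]
scene 222 225 [ 0.622 -0.058  0.151]
scene 250 222 [ 0.569 -0.048  0.15 ]
scene 278 222 [ 0.518 -0.03   0.151]
scene 120 185 [ 0.797 -0.224  0.131]
scene 150 195 [ 0.76  -0.267  0.002]
scene 145 310 [0.811 0.019 0.043]
scene 285 150 [ 0.431 -0.249  0.062]
```

Call:
{"name": "apply_moves", "arguments": {
  "rows": [
    {"x": -50, "y": -26, "z": -1, "rz": 1.3, "claw": 0},
    {"x": -101, "y": -52, "z": -2, "rz": 2.6, "claw": 0},
    {"x": -152, "y": -77, "z": -3, "rz": 3.9, "claw": 0},
    {"x": -202, "y": -103, "z": -4, "rz": 5.2, "claw": 0},
    {"x": -253, "y": -129, "z": -5, "rz": 6.5, "claw": 0},
    {"x": -303, "y": -155, "z": -6, "rz": 7.8, "claw": 0},
    {"x": -354, "y": -181, "z": -7, "rz": 9.1, "claw": 0},
    {"x": -404, "y": -206, "z": -8, "rz": 10.4, "claw": 0},
    {"x": -455, "y": -232, "z": -9, "rz": 11.7, "claw": 0},
    {"x": -505, "y": -258, "z": -10, "rz": 13.07, "claw": 0}
  ]
}}

```text
validation failed for argument at $.ro...
```

```bash
cat > r.py <<'E'
from h import *
a=np.radians(-13.4);C=np.array([.5727,-.0453,0]);R=np.array([[np.cos(a),-np.sin(a),0],[np.sin(a),np.cos(a),0],[0,0,1]])
s=read_state();T=np.array(s['tcp_rot'])
print(s['time_s'],'rack-frame tcp mm',np.round(R.T@(np.array(s['position'])-C)*1000,1),'rot',np.round(R.T@T,3).tolist(),'F',np.round(R.T@np.array(s['force']),2),'q',np.round(s['joint_positions'],1))
E
python3 r.py
```

```text
0.1 rack-frame tcp mm [-443.7  523.3  246.7] rot [[-0.98, 0.199, -0.001], [0.199, 0.98, -0.002], [0.0, -0.002, -1.0]] F [-0.09  0.11  0.38] q [ 54.9  30.3  82.1  -0.   67.7 -10.2]
```

Call:
{"name": "apply_moves", "arguments": {
  "rows": [
    {"x": -50, "y": -26, "z": -1, "rx": 0, "ry": 0, "rz": 1.3, "claw": 0},
    {"x": -101, "y": -52, "z": -2, "rx": 0, "ry": 0, "rz": 2.6, "claw": 0},
    {"x": -152, "y": -77, "z": -3, "rx": 0, "ry": 0, "rz": 3.9, "claw": 0},
    {"x": -202, "y": -103, "z": -4, "rx": 0, "ry": 0, "rz": 5.2, "claw": 0},
    {"x": -253, "y": -129, "z": -5, "rx": 0, "ry": 0, "rz": 6.5, "claw": 0},
    {"x": -303, "y": -155, "z": -6, "rx": 0, "ry": 0, "rz": 7.8, "claw": 0},
    {"x": -354, "y": -181, "z": -7, "rx": 0, "ry": 0, "rz": 9.1, "claw": 0},
    {"x": -404, "y": -206, "z": -8, "rx": 0, "ry": 0, "rz": 10.4, "claw": 0},
    {"x": -455, "y": -232, "z": -9, "rx": 0, "ry": 0, "rz": 11.7, "claw": 0},
    {"x": -505, "y": -258, "z": -10, "rx": 0, "ry": 0, "rz": 13, "claw": 0}
  ]
}}

```text
time_s: 1.35
position: [0.6132, 0.1191, 0.2571]
tcp_rot: [[0.227, 0.974, -0.001], [0.974, -0.227, 0.0], [0.0, -0.001, -1.0]]
force: [1.3, 0.5, 0.5]
opening: 0.996
grasp_force: 0.0
```

```bash
python3 r.py
```

```text
1.35 rack-frame tcp mm [  1.3 169.3 257.1] rot [[-0.005, 1.0, -0.001], [1.0, 0.005, -0.0], [0.0, -0.001, -1.0]] F [1.12 0.73 0.51] q [ 0.8 29.6 81.5  0.  68.9 13.9]
```

Call:
{"name": "apply_moves", "arguments": {
  "rows": [
    {"x": 0, "y": 0, "z": 40, "rx": 0, "ry": 0, "rz": 0, "claw": 0},
    {"x": 0, "y": 0, "z": 75, "rx": 0, "ry": 0, "rz": 0, "claw": 0},
    {"x": -10, "y": 0, "z": 75, "rx": 0, "ry": 0, "rz": 0, "claw": 0},
    {"x": -20, "y": 0, "z": 75, "rx": 0, "ry": 0, "rz": 0, "claw": 0},
    {"x": -28, "y": 0, "z": 75, "rx": 0, "ry": 0, "rz": 0, "claw": 0},
    {"x": -36, "y": 0, "z": 75, "rx": 0, "ry": 0, "rz": 0, "claw": 0},
    {"x": -44, "y": 0, "z": 75, "rx": 0, "ry": 0, "rz": 0, "claw": 0},
    {"x": -52, "y": 0, "z": 75, "rx": 0, "ry": 0, "rz": 0, "claw": 0},
    {"x": -60, "y": 0, "z": 75, "rx": 0, "ry": 0, "rz": 0, "claw": 0},
    {"x": -60, "y": 0, "z": 75, "rx": 0, "ry": 0, "rz": 0, "claw": 0}
  ]
}}

```text
time_s: 2.6
position: [0.5988, 0.0614, 0.1823]
tcp_rot: [[0.223, 0.975, -0.001], [0.975, -0.223, -0.0], [-0.0, -0.001, -1.0]]
force: [1.0, 0.4, -0.4]
opening: 1.0
grasp_force: 0.2
```

```bash
python3 r.py
python3 - <<'E'
from h import *
im,d,P=cloud('scene');cv2.imwrite('pics/s1.png',im[...,::-1])
E
```

```text
2.6 rack-frame tcp mm [  0.6 109.9 182.3] rot [[-0.009, 1.0, -0.001], [1.0, 0.009, -0.0], [-0.0, -0.001, -1.0]] F [ 0.91  0.65 -0.41] q [-4.8 33.  89.  -0.  58.   8.2]
```

View pics/s1.png

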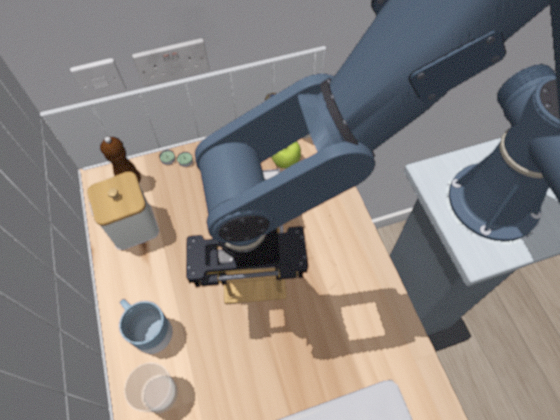

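The gripper now hides the tall book, with the fingers straddling its top at about (245,260) px and the rest of the scene undisturbed. I'll keep pushing.

Call:
{"name": "apply_moves", "arguments": {
  "rows": [
    {"x": -8, "y": 0, "z": 0, "rx": 0, "ry": 0, "rz": 0, "claw": 0},
    {"x": -16, "y": 0, "z": 0, "rx": 0, "ry": 0, "rz": 0, "claw": 0},
    {"x": -24, "y": 0, "z": 0, "rx": 0, "ry": 0, "rz": 0, "claw": 0},
    {"x": -32, "y": 0, "z": 0, "rx": 0, "ry": 0, "rz": 0, "claw": 0},
    {"x": -39, "y": 0, "z": 0, "rx": 0, "ry": 0, "rz": 0, "claw": 0},
    {"x": -45, "y": 0, "z": 0, "rx": 0, "ry": 0, "rz": 0, "claw": 0},
    {"x": -50, "y": 0, "z": 0, "rx": 0, "ry": 0, "rz": 0, "claw": 0},
    {"x": -54, "y": 0, "z": 0, "rx": 0, "ry": 0, "rz": 0, "claw": 0},
    {"x": -54, "y": 0, "z": 0, "rx": 0, "ry": 0, "rz": 0, "claw": 0}
  ]
}}

```text
time_s: 3.78
position: [0.5871, 0.0094, 0.1826]
tcp_rot: [[0.223, 0.975, 0.0], [0.975, -0.223, 0.0], [0.0, 0.0, -1.0]]
force: [0.3, -0.8, -0.2]
opening: 1.003
grasp_force: 0.0
```

```bash
python3 r.py
python3 - <<'E'
from h import *
a=[]
for n in('top','wrist'):
    im,d,P=cloud(n);np.savez(n+'2',im=im,d=d,P=P);a.append(im[90:390,:400] if n=='top' else cv2.resize(im,(400,300)))
cv2.imwrite('pics/t2.png',np.hstack(a)[...,::-1])
E
```

```text
3.775 rack-frame tcp mm [  1.3  56.5 182.6] rot [[-0.009, 1.0, 0.0], [1.0, 0.009, 0.0], [0.0, 0.0, -1.0]] F [ 0.46 -0.7  -0.16] q [-10.   32.   91.2   0.   56.8   2.9]
```

View pics/t2.png

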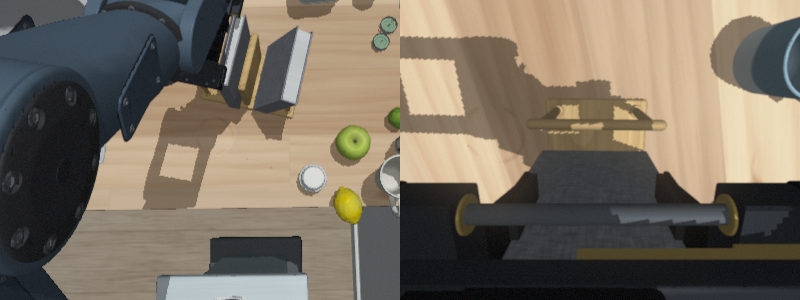

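The wrist view shows the tall book's outer face almost upright behind the rail. I'll measure its top face from the top camera.

```bash
cat > b.py <<'E'
from r import *
import sys
def prof(P,d):
    Q=(P-C)@R*1000
    m=(d>0)&(abs(Q[...,0])<90)&(abs(Q[...,1])<140)
    for lo in range(120,225,8):
        k=m&(Q[...,2]>lo)&(Q[...,2]<=lo+8)
        for side in(1,-1):
            q=Q[k&(Q[...,1]*side>9)]
            if len(q)>15: print(lo,side,len(q),'y',np.percentile(q[:,1],[3,50,97]).round(0),'x',np.percentile(q[:,0],[3,97]).round(0))
if __name__=='__main__':
    if len(sys.argv)>2: f=np.load(sys.argv[2]);prof(f['P'],f['d'])
    else:
        im,d,P=cloud(sys.argv[1]);prof(P,d)
E
python3 b.py x top2.npz
```

```text
3.875 rack-frame tcp mm [  1.3  56.8 182.5] rot [[-0.01, 1.0, -0.0], [1.0, 0.01, 0.0], [0.0, 0.0, -1.0]] F [-0.64  0.18 -1.11] q [-10.   32.   91.2   0.   56.8   2.9]
120 1 60 y [14. 14. 29.] x [-73.  63.]
120 -1 117 y [-81. -57. -55.] x [-69.  75.]
128 1 54 y [14. 14. 31.] x [-73.  59.]
128 -1 116 y [-89. -61. -59.] x [-69.  73.]
136 1 61 y [14. 15. 37.] x [-73.  60.]
136 -1 120 y [-92. -64. -62.] x [-69.  76.]
144 1 56 y [14. 15. 33.] x [-72.  59.]
144 -1 127 y [-96. -68. -66.] x [-69.  74.]
152 1 59 y [14. 15. 35.] x [-73.  62.]
152 -1 129 y [-106.  -71.  -69.] x [-69.  75.]
160 1 66 y [14. 15. 51.] x [-72.  53.]
160 -1 832 y [-111. -101.  -73.] x [-66.  73.]
168 1 65 y [14. 15. 50.] x [-73.  62.]
168 -1 575 y [-97. -86. -76.] x [-67.  72.]
176 1 64 y [14. 15. 48.] x [-72.  59.]
176 -1 121 y [-83. -81. -79.] x [-67.  74.]
184 1 70 y [14. 15. 47.] x [-72.  59.]
192 1 64 y [14. 15. 24.] x [-72.  63.]
200 1 211 y [14. 22. 31.] x [-71.  58.]
208 1 442 y [15. 21. 31.] x [-70.  58.]
```

The tall book's inner face is at y=14 mm at every height, so it is upright. Now I'll retreat and check how far the wrist camera protrudes before doing the other side.

Call:
{"name": "apply_moves", "arguments": {
  "rows": [
    {"x": 15, "y": 0, "z": 0, "rx": 0, "ry": 0, "rz": 0, "claw": 0},
    {"x": 40, "y": 0, "z": 0, "rx": 0, "ry": 0, "rz": 0, "claw": 0},
    {"x": 40, "y": 0, "z": -50, "rx": 0, "ry": 0, "rz": 0, "claw": 0},
    {"x": 40, "y": 0, "z": -105, "rx": 0, "ry": 0, "rz": 0, "claw": 0},
    {"x": 40, "y": 0, "z": -130, "rx": 0, "ry": 0, "rz": 0, "claw": 0}
  ]
}}

```text
time_s: 4.5
position: [0.5975, 0.05, 0.3163]
tcp_rot: [[0.221, 0.975, 0.006], [0.975, -0.221, -0.0], [0.001, 0.006, -1.0]]
force: [0.5, -0.4, -0.3]
opening: 1.001
grasp_force: 0.0
```

```bash
python3 r.py
python3 - <<'E'
from h import *
p=camera_params('wrist');s=read_state()
T=np.array(s['tcp_rot']);print(np.round(T.T@(p['xyz']-np.array(s['position']))*1000),np.round(T.T@p['orientation'],2))
E
```

```text
4.5 rack-frame tcp mm [  2.   98.4 316.3] rot [[-0.011, 1.0, 0.006], [1.0, 0.011, 0.001], [0.001, 0.006, -1.0]] F [ 0.54 -0.3  -0.25] q [-5.9 24.1 81.3  0.  74.2  6.9]
[  80.    1. -139.] [[-0.    0.96  0.29]
 [ 1.    0.   -0.  ]
 [-0.    0.29 -0.96]]
```

Call:
{"name": "apply_moves", "arguments": {
  "rows": [
    {"x": -50, "y": 0, "z": 0, "rx": 0, "ry": 0, "rz": 0, "claw": 0},
    {"x": -100, "y": 0, "z": 0, "rx": 0, "ry": 0, "rz": 0, "claw": 0},
    {"x": -150, "y": 0, "z": 0, "rx": 0, "ry": 0, "rz": 0, "claw": 0},
    {"x": -200, "y": 0, "z": 0, "rx": 0, "ry": 0, "rz": 0, "claw": 0},
    {"x": -248, "y": 0, "z": 0, "rx": 0, "ry": 0, "rz": 0, "claw": 0},
    {"x": -248, "y": 2, "z": 0, "rx": 0, "ry": 0, "rz": 0, "claw": 0},
    {"x": -248, "y": 2, "z": 50, "rx": 0, "ry": 0, "rz": 0, "claw": 0},
    {"x": -248, "y": 2, "z": 100, "rx": 0, "ry": 0, "rz": 0, "claw": 0},
    {"x": -248, "y": 2, "z": 155, "rx": 0, "ry": 0, "rz": 0, "claw": 0},
    {"x": -248, "y": 2, "z": 157, "rx": 0, "ry": 0, "rz": 0, "claw": 0}
  ]
}}

```text
time_s: 5.75
position: [0.5405, -0.1903, 0.1518]
tcp_rot: [[0.221, 0.975, -0.009], [0.975, -0.221, 0.006], [0.004, -0.01, -1.0]]
force: [-1.3, -0.3, 0.1]
opening: 0.994
grasp_force: 0.0
```

```bash
python3 b.py scene
python3 - <<'E'
from h import *
im,d,P=cloud('scene');cv2.imwrite('pics/s3.png',im[...,::-1])
E
```

```text
5.75 rack-frame tcp mm [   2.2 -148.5  151.8] rot [[-0.011, 1.0, -0.01], [1.0, 0.011, 0.004], [0.004, -0.01, -1.0]] F [-1.16 -0.55  0.05] q [-30.6  33.7  94.2   0.   52.6 -17.8]
120 1 134 y [33. 35. 36.] x [-69.  62.]
120 -1 259 y [-62. -59. -55.] x [-61.  77.]
128 1 132 y [34. 35. 36.] x [-67.  63.]
128 -1 273 y [-139.  -62.  -59.] x [-63.  77.]
136 1 138 y [33. 35. 36.] x [-67.  64.]
136 -1 278 y [-138.  -66.  -62.] x [-64.  76.]
144 1 147 y [33. 34. 36.] x [-66.  63.]
144 -1 292 y [-138.  -69.  -66.] x [-64.  79.]
152 1 141 y [33. 34. 36.] x [-68.  64.]
152 -1 306 y [-138.  -73.  -69.] x [-63.  79.]
160 1 149 y [33. 34. 35.] x [-67.  62.]
160 -1 767 y [-114. -100.  -73.] x [-63.  75.]
168 1 148 y [33. 34. 35.] x [-64.  64.]
168 -1 475 y [-109.  -81.  -76.] x [-65.  74.]
176 1 165 y [32. 34. 35.] x [-69.  65.]
176 -1 113 y [-85. -81. -79.] x [-65.  76.]
184 1 155 y [32. 33. 35.] x [-66.  65.]
192 1 178 y [32. 33. 35.] x [-67.  65.]
200 1 374 y [10. 25. 34.] x [-65.  63.]
200 -1 76 y [-116. -112. -109.] x [-81.  86.]
208 1 784 y [10. 22. 33.] x [-69.  61.]
208 -1 295 y [-122. -116. -110.] x [-78.  82.]
216 -1 286 y [-128. -117. -110.] x [-79.  83.]
224 -1 132 y [-126. -123. -110.] x [-88.  86.]
```

View pics/s3.png

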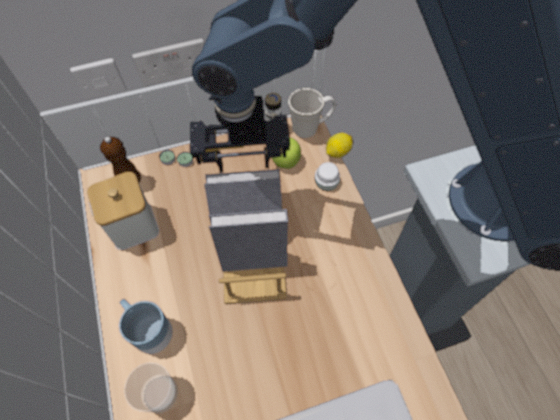

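The tall book stands upright at (250,240) px, and the gripper is down outside the short book, clear of the apple. Now the short book.

Call:
{"name": "apply_moves", "arguments": {
  "rows": [
    {"x": 10, "y": 2, "z": 0, "rx": 0, "ry": 0, "rz": 0, "claw": 0},
    {"x": 20, "y": 2, "z": 0, "rx": 0, "ry": 0, "rz": 0, "claw": 0},
    {"x": 28, "y": 2, "z": 0, "rx": 0, "ry": 0, "rz": 0, "claw": 0},
    {"x": 36, "y": 2, "z": 0, "rx": 0, "ry": 0, "rz": 0, "claw": 0},
    {"x": 44, "y": 2, "z": 0, "rx": 0, "ry": 0, "rz": 0, "claw": 0},
    {"x": 52, "y": 2, "z": 0, "rx": 0, "ry": 0, "rz": 0, "claw": 0},
    {"x": 60, "y": 2, "z": 0, "rx": 0, "ry": 0, "rz": 0, "claw": 0},
    {"x": 67, "y": 2, "z": 0, "rx": 0, "ry": 0, "rz": 0, "claw": 0},
    {"x": 74, "y": 2, "z": 0, "rx": 0, "ry": 0, "rz": 0, "claw": 0},
    {"x": 80, "y": 2, "z": 0, "rx": 0, "ry": 0, "rz": 0, "claw": 0}
  ]
}}

```text
time_s: 7.1
position: [0.5626, -0.1157, 0.1555]
tcp_rot: [[0.222, 0.975, -0.0], [0.975, -0.222, -0.0], [-0.0, -0.0, -1.0]]
force: [-0.0, -0.5, -0.0]
opening: 1.004
grasp_force: 0.0
```

```bash
python3 b.py top
```

```text
7.1 rack-frame tcp mm [  6.5 -70.8 155.5] rot [[-0.01, 1.0, -0.0], [1.0, 0.01, -0.0], [-0.0, -0.0, -1.0]] F [ 0.09 -0.44 -0.05] q [-22.8  33.3  94.3  -0.   52.4  -9.9]
216 -1 60 y [-108. -102.  -97.] x [-69. -25.]
224 -1 30 y [-108. -102.  -92.] x [-87. -44.]
```

Call:
{"name": "apply_moves", "arguments": {
  "rows": [
    {"x": 4, "y": 0, "z": 0, "rx": 0, "ry": 0, "rz": 0, "claw": 0},
    {"x": 8, "y": 0, "z": 0, "rx": 0, "ry": 0, "rz": 0, "claw": 0},
    {"x": 11, "y": 0, "z": 0, "rx": 0, "ry": 0, "rz": 0, "claw": 0},
    {"x": 11, "y": 0, "z": 0, "rx": 0, "ry": 0, "rz": 0, "claw": 0}
  ]
}}

```text
time_s: 7.65
position: [0.565, -0.1053, 0.1556]
tcp_rot: [[0.222, 0.975, 0.0], [0.975, -0.222, -0.0], [-0.0, 0.0, -1.0]]
force: [-0.7, -0.4, -0.3]
opening: 1.004
grasp_force: 0.2
```

```bash
python3 b.py scene
```

```text
7.65 rack-frame tcp mm [  6.4 -60.2 155.6] rot [[-0.01, 1.0, 0.0], [1.0, 0.01, -0.0], [-0.0, 0.0, -1.0]] F [-0.63 -0.51 -0.29] q [-21.7  33.3  94.3  -0.   52.4  -8.8]
120 1 124 y [37. 38. 39.] x [-67.  62.]
128 1 130 y [36. 38. 39.] x [-67.  63.]
136 1 125 y [36. 37. 39.] x [-67.  65.]
144 1 147 y [36. 38. 39.] x [-67.  62.]
152 1 125 y [36. 38. 39.] x [-65.  63.]
160 1 145 y [37. 38. 39.] x [-67.  64.]
160 -1 104 y [-16. -14. -13.] x [-63.  79.]
168 1 149 y [37. 38. 39.] x [-68.  63.]
168 -1 1076 y [-46. -29. -13.] x [-62.  72.]
176 1 139 y [37. 38. 39.] x [-65.  64.]
176 -1 250 y [-63. -24. -13.] x [-67.  73.]
184 1 160 y [36. 38. 39.] x [-67.  65.]
192 1 155 y [36. 38. 39.] x [-67.  66.]
200 1 376 y [15. 30. 39.] x [-65.  63.]
200 -1 36 y [-68. -23. -22.] x [-79.  88.]
208 1 820 y [14. 25. 38.] x [-68.  60.]
208 -1 159 y [-85. -24. -21.] x [-74.  86.]
216 -1 401 y [-87. -29. -21.] x [-71.  81.]
224 -1 333 y [-82. -35. -22.] x [-79.  81.]
```

Both books look upright. I'll retreat and verify.

Call:
{"name": "apply_moves", "arguments": {
  "rows": [
    {"x": -15, "y": 0, "z": 0, "rx": 0, "ry": 0, "rz": 0, "claw": 0},
    {"x": -50, "y": 0, "z": 0, "rx": 0, "ry": 0, "rz": 0, "claw": 0},
    {"x": -90, "y": 0, "z": -20, "rx": 0, "ry": 0, "rz": 0, "claw": 0},
    {"x": -120, "y": 0, "z": -70, "rx": 0, "ry": 0, "rz": 0, "claw": 0},
    {"x": -140, "y": 0, "z": -120, "rx": 0, "ry": 0, "rz": 0, "claw": 0},
    {"x": -140, "y": 0, "z": -130, "rx": 0, "ry": 0, "rz": 0, "claw": 0},
    {"x": -140, "y": 0, "z": -130, "rx": 0, "ry": 0, "rz": 0, "claw": 0},
    {"x": -140, "y": 0, "z": -130, "rx": 0, "ry": 0, "rz": 0, "claw": 0}
  ]
}}

```text
time_s: 8.7
position: [0.5327, -0.2409, 0.2837]
tcp_rot: [[0.222, 0.975, -0.003], [0.975, -0.222, 0.002], [0.002, -0.004, -1.0]]
force: [0.1, -0.5, 0.3]
opening: 1.0
grasp_force: 0.0
```

```bash
python3 b.py scene;python3 b.py top|tail -20
python3 - <<'E'
from h import *
im,d,P=cloud('scene');cv2.imwrite('pics/s4.png',im[...,::-1])
E
```

```text
8.7 rack-frame tcp mm [   6.5 -199.5  283.7] rot [[-0.01, 1.0, -0.004], [1.0, 0.01, 0.002], [0.002, -0.004, -1.0]] F [ 0.2  -0.43  0.32] q [-35.3  24.9  85.5   0.   69.9 -22.4]
120 1 117 y [38. 39. 40.] x [-67.  62.]
128 1 124 y [38. 39. 41.] x [-66.  65.]
136 1 130 y [39. 39. 41.] x [-67.  64.]
144 1 128 y [38. 40. 41.] x [-65.  63.]
152 1 131 y [39. 40. 41.] x [-67.  62.]
152 -1 73 y [-17. -15. -13.] x [-63.  80.]
160 1 138 y [39. 40. 41.] x [-67.  65.]
160 -1 157 y [-17. -14. -13.] x [-62.  79.]
168 1 140 y [39. 40. 41.] x [-66.  63.]
168 -1 1145 y [-47. -31. -14.] x [-62.  74.]
176 1 153 y [39. 40. 41.] x [-66.  63.]
176 -1 265 y [-49. -26. -13.] x [-68.  77.]
184 1 139 y [39. 40. 41.] x [-66.  65.]
192 1 158 y [39. 40. 42.] x [-68.  66.]
200 1 367 y [18. 34. 41.] x [-66.  62.]
208 1 837 y [17. 27. 41.] x [-68.  60.]
8.75 rack-frame tcp mm [   6.5 -199.4  283.5] rot [[-0.01, 1.0, -0.004], [1.0, 0.01, 0.002], [0.002, -0.004, -1.0]] F [-0.01  0.26  0.04] q [-35.3  24.9  85.5   0.   69.9 -22.4]
168 -1 240 y [-42. -27. -15.] x [38. 76.]
176 -1 42 y [-45. -15. -13.] x [34. 80.]
200 1 95 y [16. 30. 38.] x [17. 62.]
208 1 256 y [17. 33. 41.] x [ 4. 64.]
```

View pics/s4.png

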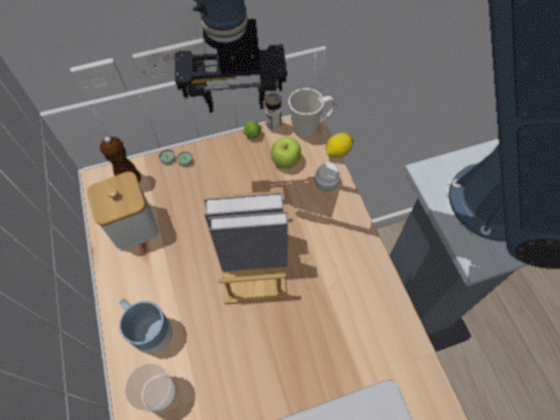

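Both books are standing, with tops at (250,222) and (245,205) px, and the bystanders look unmoved. But the tall book's face has drifted from 34 to 40 mm, so I'm checking whether it is still rocking.

```bash
cat > t.py <<'E'
from r import *
for i in range(4):
    t=read_state()['time_s'];im,d,P=cloud('scene');Q=(P-C)@R*1000
    def face(lo,hi,a,b):
        k=(d>0)&(abs(Q[...,0])<60)&(Q[...,1]>a)&(Q[...,1]<b)&(Q[...,2]>lo)&(Q[...,2]<hi);return Q[k]
    q=face(115,197,25,75);A=np.polyfit(q[:,2],q[:,1],1)
    s=face(172,190,-70,-9)
    print(t,'tall lean deg',np.degrees(np.arctan(A[0])).round(2),'face y@12',np.polyval(A,12).round(1),'yaw',np.degrees(np.polyfit(q[:,0],q[:,1],1)[0]).round(2),'short top y',np.percentile(s[:,1],[2,98]).round(1),'z',np.polyfit(s[:,1],s[:,2],1).round(3))
    for _ in range(2): capture('top')
E
python3 t.py
```

```text
8.85 rack-frame tcp mm [   7.  -199.4  283.9] rot [[-0.01, 1.0, -0.003], [1.0, 0.01, 0.001], [0.001, -0.003, -1.0]] F [ 0.29 -1.1   0.97] q [-35.2  24.9  85.4   0.   69.9 -22.4]
8.85 tall lean deg -0.93 face y@12 37.4 yaw 0.04 short top y [-48.4 -13.5] z [3.00000e-03 1.74697e+02]
9.0 tall lean deg 0.9 face y@12 37.4 yaw -0.03 short top y [-48.3 -13.7] z [3.00000e-03 1.74637e+02]
9.15 tall lean deg -0.63 face y@12 37.3 yaw -0.03 short top y [-48.5 -13.8] z [9.00000e-03 1.74864e+02]
9.3 tall lean deg 0.25 face y@12 37.5 yaw -0.06 short top y [-48.4 -13.8] z [1.10000e-02 1.74851e+02]
```

It's a small rock about upright that is dying out, with no outward drift. I'll let it settle.

Call:
{"name": "apply_moves", "arguments": {
  "rows": [
    {"x": 0, "y": 0, "z": 0, "rx": 0, "ry": 0, "rz": 0, "claw": 0},
    {"x": 0, "y": 0, "z": 0, "rx": 0, "ry": 0, "rz": 0, "claw": 0},
    {"x": 0, "y": 0, "z": 0, "rx": 0, "ry": 0, "rz": 0, "claw": 0},
    {"x": 0, "y": 0, "z": 0, "rx": 0, "ry": 0, "rz": 0, "claw": 0},
    {"x": 0, "y": 0, "z": 0, "rx": 0, "ry": 0, "rz": 0, "claw": 0},
    {"x": 0, "y": 0, "z": 0, "rx": 0, "ry": 0, "rz": 0, "claw": 0},
    {"x": 0, "y": 0, "z": 0, "rx": 0, "ry": 0, "rz": 0, "claw": 0},
    {"x": 0, "y": 0, "z": 0, "rx": 0, "ry": 0, "rz": 0, "claw": 0},
    {"x": 0, "y": 0, "z": 0, "rx": 0, "ry": 0, "rz": 0, "claw": 0},
    {"x": 0, "y": 0, "z": 0, "rx": 0, "ry": 0, "rz": 0, "claw": 0}
  ]
}}

```text
time_s: 10.7
position: [0.5338, -0.2419, 0.2855]
tcp_rot: [[0.222, 0.975, 0.0], [0.975, -0.222, 0.0], [0.0, 0.0, -1.0]]
force: [0.1, 0.1, 0.5]
opening: 0.999
grasp_force: 0.0
```

Call:
{"name": "apply_moves", "arguments": {
  "rows": [
    {"x": 0, "y": 0, "z": 0, "rx": 0, "ry": 0, "rz": 0, "claw": 0},
    {"x": 0, "y": 0, "z": 0, "rx": 0, "ry": 0, "rz": 0, "claw": 0},
    {"x": 0, "y": 0, "z": 0, "rx": 0, "ry": 0, "rz": 0, "claw": 0},
    {"x": 0, "y": 0, "z": 0, "rx": 0, "ry": 0, "rz": 0, "claw": 0},
    {"x": 0, "y": 0, "z": 0, "rx": 0, "ry": 0, "rz": 0, "claw": 0},
    {"x": 0, "y": 0, "z": 0, "rx": 0, "ry": 0, "rz": 0, "claw": 0},
    {"x": 0, "y": 0, "z": 0, "rx": 0, "ry": 0, "rz": 0, "claw": 0},
    {"x": 0, "y": 0, "z": 0, "rx": 0, "ry": 0, "rz": 0, "claw": 0},
    {"x": 0, "y": 0, "z": 0, "rx": 0, "ry": 0, "rz": 0, "claw": 0},
    {"x": 0, "y": 0, "z": 0, "rx": 0, "ry": 0, "rz": 0, "claw": 0}
  ]
}}

```text
time_s: 11.95
position: [0.5338, -0.2419, 0.2856]
tcp_rot: [[0.222, 0.975, -0.0], [0.975, -0.222, 0.0], [0.0, -0.0, -1.0]]
force: [-0.1, -0.6, 0.0]
opening: 0.999
grasp_force: 0.0
```

```bash
python3 t.py
```

```text
11.95 rack-frame tcp mm [   7.7 -200.2  285.6] rot [[-0.01, 1.0, -0.0], [1.0, 0.01, 0.0], [0.0, -0.0, -1.0]] F [ 0.04 -0.59  0.03] q [-35.3  24.8  85.3  -0.   69.9 -22.4]
11.95 tall lean deg -0.24 face y@12 37.6 yaw -0.04 short top y [-48.4 -13.7] z [9.00000e-03 1.74813e+02]
12.1 tall lean deg 0.32 face y@12 37.6 yaw -0.04 short top y [-48.5 -13.8] z [6.00000e-03 1.74744e+02]
12.25 tall lean deg 0.4 face y@12 37.5 yaw -0.01 short top y [-48.4 -13.7] z [3.00000e-03 1.74665e+02]
12.4 tall lean deg 0.14 face y@12 37.4 yaw -0.0 short top y [-48.4 -13.9] z [6.00000e-03 1.74793e+02]
```

```bash
python3 -c "
from h import *
for _ in range(90): capture('top')"; python3 t.py
```

```text
17.05 rack-frame tcp mm [   7.7 -200.2  285.5] rot [[-0.009, 1.0, 0.0], [1.0, 0.009, -0.0], [-0.0, 0.0, -1.0]] F [-0.1   0.83  0.51] q [-35.3  24.8  85.3  -0.   69.9 -22.4]
17.05 tall lean deg 0.08 face y@12 37.2 yaw -0.02 short top y [-48.3 -13.7] z [7.00000e-03 1.74704e+02]
17.2 tall lean deg 0.07 face y@12 37.2 yaw 0.0 short top y [-48.3 -13.7] z [9.00000e-03 1.74819e+02]
17.35 tall lean deg 0.01 face y@12 37.4 yaw -0.02 short top y [-48.2 -13.5] z [1.10000e-02 1.74946e+02]
17.5 tall lean deg -0.1 face y@12 37.7 yaw -0.05 short top y [-48.4 -13.6] z [3.0000e-03 1.7467e+02]
```

```bash
python3 -c "
from rig import *
print(hand_in())"
```

```text
the job is handed in; nothing more can be done
None
```

I pushed both cookbooks upright and handed the job in at about 17.5 s: the last camera check showed each standing still in its own bay, the robot clear and the mug, jar, timer and apple apparently unmoved, but the hand-in returned no verdict.

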